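# Spin the banding wheel and brake it at the pointer

### The arm

A 6-joint arm with a two-finger parallel gripper is mounted at the origin on the work surface. World frame = base frame: x ahead of the robot, y to its left, z up, the work surface at z = 0. Lengths are in mm, angles in rad, forces in N, time in s.
With the tool pointing down it reaches from about 325 to 850 mm from the base axis. Payload 4.4 kg.
Tool frame: the origin (TCP) lies at the very end of the fingers, on their centre line; the grasp point (between the pads) lies 19 mm behind it; z points along the fingers, y is the direction in which the jaws open and shut (so a half turn about z gives the same grasp; the last joint's range is limited). The gripper opens to 94 mm and grips with 3 to 60 N. Pads are 16 mm wide; open, the fingers measure 119 mm over their backs; the gripper's body (75 mm by 177 mm) begins 78 mm behind the grasp point.
Start: joints at [0.951, 0.207, 1.542, -0, 1.393, -0.15], TCP at [260.316, 512.701, 178.947] pointing down, gripper open.
Joint ranges: [-2.73, 2.73], [-0.86, 2.22], [0.23, 2.46], [-1.11, 4.25], [0.08, 2.63], [-2.82, 2.82]. Speed limits (rad/s): [2.79, 2.79, 3.14, 3.14, 3.14, 3.14].

### API

Orientations are given as a rotation vector (axis times angle).
In Python, from rig import read_state, eyes, robot gives the robot as it stands. The module is installed in compiled form; this text tells all that it offers.
- The arm moves only by the tool send_rows, never from a script. Its argument "plan" is a list that holds one entry, the list of rows, each a list of 7 numbers: the turn, a rotation vector about the tool's x, y, z in degrees, then the shift along the tool's x, y, z in mm, then the finger opening in mm, from 0 to 94. A call has 1 to 10 rows; each row is the pose to reach, as a shift and turn from the pose measured when the call began, along the tool's axes at that moment; what a row does not reach only later rows make up. A row lasts 1/12 s, in which the tool goes at most 41.7 mm and 7.16 degrees, less where a joint would pass 70% of its speed; a pose out of reach is approached as far as the arm can. A call with a gripper value outside its range is refused whole. The fingers move at their own pace and stop on an object; "grip_force" is the grip in N (left out, the last holds). Time passes only in rows, so rows that repeat a pose let the fingers close. It gives the time, the measured TCP pose, the force and the opening at its end, in the units of the state.
- read_state(): the state, without advancing time (a new reading comes with each control period).
- eyes.snapshot(name): name is "scene" or "top" or "wrist"; returns the picture (480x640x3 uint8, blue, green, red); there is no depth.
- eyes.camera_params(name): a dict with "fx", "fy", "cx", "cy" (pixels), "world_to_cam" (4x4, takes a point from world to camera coordinates). Camera axes: x right, y up, looking along -z (the intrinsics and any distortion apply to the point x, -y, -z); pixel columns grow to the right and rows downward; lengths in mm; the calibration is good to about 2 mm. A picture is of the moment at which its call begins: read the wrist's pose just before it. camera_params takes no time and is no camera call; for the wrist camera it gives the pose at the moment of the call.
- robot.close_job(): hands the job in, once; it reports no verdict.
The state is a dict: "t": time; "joints": joint angles; "joint_vel": joint speeds; "joint_torque": joint torques, N m; "tcp_pos": TCP position; "ee_rot": TCP orientation; "ft_force": force on the tool from outside, world axes, zero at the start; "moment": the same for the moment, N m; "opening": finger opening in mm.
Only numpy, scipy, OpenCV 4.12 (cv2) and the standard library are available. Lean on these libraries where they do the work, as an engineer would, in place of code of your own. Each camera call takes 0.05 s, during which the arm holds its last target. There are 200 camera calls.

### The job

Check that the plaster mould on the banding wheel runs true: flick the wheel spinning, in either direction (its upright peg gives a fingertip something to push), take the hand away and let the index tab go past the pointer at least once on its own. On a later time round, while the wheel is still turning freely, brake it by laying a fingertip on the flat of the disc, not on the peg, as the tab comes up to the pointer; keep it there until the wheel stands still with the tab at the pointer (within about a centimetre), then lift clear. Do not take the peg between the fingers, do not touch the mould, and leave the things around the wheel where they are.

Things in the scene. Friction and masses are not known exactly. Their poses are not given: they have to be found in the camera images.
- wheel: the turning disc: bare grey metal, 280 mm across, 12 mm thick, level; origin on the axis at its underside, 88 mm above the work surface, so the flat top lies 100 mm above the work surface; x points to the index tab, z up. The flat is bare between the mould (radius 50 mm) and the peg's path (radius 114 to 130 mm). With mould and peg it weighs 1.4 to 2.1 kg
- stand: the fixed dark cast foot of the banding wheel, 170 mm across; origin under the axis on the work surface, x points to the pointer. Its bearing runs freely with light drag (about 0.0006 N m plus 0.0006 N m per rad/s): from 2 rad/s the wheel coasts about 20 s, from 0.5 rad/s about 8 s, and stays where it stops. A fingertip pressed on the flat with a few newtons stops it almost at once
- tab_tip (a point): the middle of the outer part of the index tab, 155 mm from the wheel's axis, 100 mm above the work surface: the tab is a flat grey metal lug 14 mm wide and 6 mm thick that sticks out 25 mm from the disc's edge, the only one; turns with the wheel
- pointer_tip (a point): the tip of the fixed pointer, a steel needle on a thin post beside the wheel that points level at the wheel's axis; the tip is 155 mm from the axis and 118 mm above the work surface, so the tab passes 18 mm below it; the post (12 mm thick, 125 mm tall) stands 200 mm from the axis; the pointer lies on the far side of the wheel from the robot, up to 50 degrees to either side
- peg_mid (a point): the middle of the upright wooden peg fixed on the disc, diametrically opposite the index tab: the peg is 16 mm thick and stands 40 mm above the disc's top, 122 mm from the axis; this point is 20 mm above the disc's top, 120 mm above the work surface; turns with the wheel
- mould_top (a point): centre of the top of the round plaster mould fixed centrally on the disc, 100 mm across and 40 mm tall (top 140 mm above the work surface); not to be touched
- tumbler: bystander: clear glass tumbler, 66 mm across, 85 mm tall, standing loose on the table; origin at the centre of its underside
- cup_mould: bystander: small tapered plaster cup mould, up to 66 mm across, 64 mm tall, standing loose on the table; origin at the centre of its underside
- bowl: bystander: white bowl, 100 mm across, 45 mm tall, standing loose on the table; origin at the centre of its underside

How it is judged:
By the outcome, as a careful person would: the job done as asked, in the order asked, and still so for the second after the job is handed in, with the robot touching nothing.
It also fails if it takes over 58 s, if anything falls off the work surface, if the arm or the gripper's body presses on something with over 40 N, if the wrist force passes 120 N, or if a joint passes its speed limit or range.

## Working session

There is one attempt and no reset: what is moved stays moved. The work goes in short steps, Python scripts to look and compute and a tool call to move; the robot and the scene stay as the last step left them, time stands still between calls to the robot, and variables do not carry over. Pictures are saved under pics/ and viewed, about 8 in all and at most 12, crops included, and the job is handed in when it is done.

Besides the shell and the picture viewer there is one more tool, called after "Call:" as name(argument=value, ...) on one line, values as JSON. send_rows: Moves the arm, as the interface text tells. Its arguments: {"type":"object","properties":{"plan":{"type":"array","items":{"type":"array","items":{"type":"array","items":{"type":"number"}}}},"grip_force":{"type":"number"}},"required":["plan"]}

```bash
mkdir -p pics
python3 - <<'E'
from rig import read_state, eyes
import cv2,numpy as np
s=read_state();print(s)
for n in("scene","top"):
    cv2.imwrite(f"pics/{n}0.png",eyes.snapshot(n));p=eyes.camera_params(n);print(n,{k:np.round(v,3).tolist() if k=="world_to_cam" else v for k,v in p.items()})
E
```

```text
{'t': 0.0, 'joints': array([ 9.50518438e-01,  2.07412482e-01,  1.54294113e+00, -2.27420609e-05,
        1.39350683e+00, -1.50508808e-01]), 'joint_vel': array([ 0.00061801,  0.00023814, -0.00059587,  0.00031277,  0.00069114,
       -0.00023694]), 'joint_torque': array([ 7.28295217e-04, -3.70873082e+01, -2.81419641e+01,  6.97805104e-02,
        3.62030079e-02, -1.86284251e-04]), 'tcp_pos': array([259.80237533, 511.98548964, 177.80124996]), 'ee_rot': array([-0.7309449 , -3.05451919,  0.00331327]), 'ft_force': array([ 0.11766282,  0.25683083, -0.04683802]), 'moment': array([-0.05730805,  0.00612604, -0.02003275]), 'opening': 94.03136792472648}
scene {'fx': 487.1335254293872, 'fy': 487.1335254293872, 'cx': 320.8720870447543, 'cy': 234.39711152261557, 'world_to_cam': [[0.832, 0.555, 0.012, -482.694], [-0.438, 0.642, 0.629, 176.587], [0.341, -0.529, 0.777, -1456.207], [0.0, 0.0, 0.0, 1.0]]}
top {'fx': 551.7625563731264, 'fy': 551.7625563731264, 'cx': 321.0593368821513, 'cy': 239.6213755504539, 'world_to_cam': [[0.024, -1.0, 0.004, -1.516], [0.996, 0.025, 0.087, -586.463], [-0.087, 0.002, 0.996, -1348.395], [0.0, 0.0, 0.0, 1.0]]}
```

View pics/top0.png

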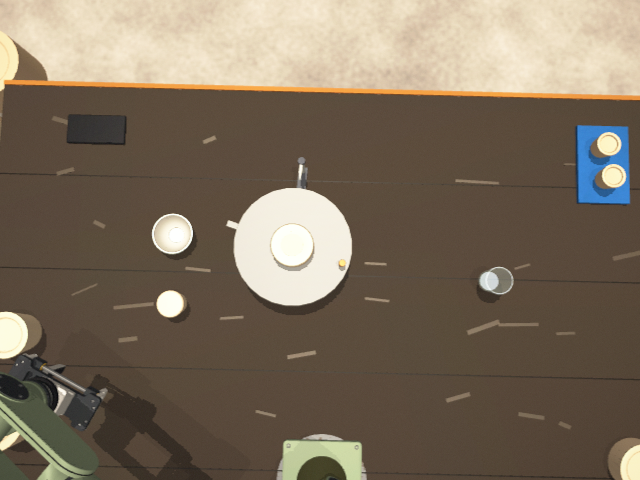

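View pics/scene0.png

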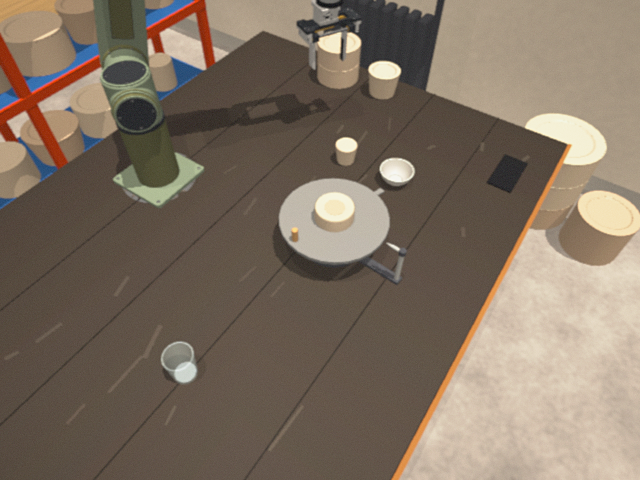

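Top view: wheel centre about (293,247), tab (232,225), peg (342,264), post (301,160), needle pointing down from it; cup (171,304), bowl (173,234), tumbler (495,281). The scene view agrees.

```bash
cat > h.py <<'E'
import numpy as np,cv2
from rig import read_state,eyes
def unproj(name,u,v,z):
    p=eyes.camera_params(name);T=np.array(p["world_to_cam"]);R,t=T[:3,:3],T[:3,3]
    d=R.T@np.array([(u-p["cx"])/p["fx"],-(v-p["cy"])/p["fy"],-1.]);c=-R.T@t
    return c+d*(z-c[2])/d[2]
def proj(name,X):
    p=eyes.camera_params(name);T=np.array(p["world_to_cam"]);q=T[:3,:3]@np.asarray(X,float)+T[:3,3]
    return p["cx"]-p["fx"]*q[0]/q[2],p["cy"]+p["fy"]*q[1]/q[2]
E
python3 - <<'E'
from h import *
im=cv2.imread("pics/top0.png");hsv=cv2.cvtColor(im,cv2.COLOR_BGR2HSV)
m=((hsv[...,2]>120)).astype(np.uint8);m[:130]=0;m[:,:200]=0;m[:,400:]=0;m[330:]=0
m2=cv2.morphologyEx(m,cv2.MORPH_OPEN,np.ones((15,15)))
c=max(cv2.findContours(m2,0,1)[0],key=cv2.contourArea)
e=cv2.fitEllipse(c);print(e)
C=unproj("top",*e[0],100);print("C",C, "diam", np.linalg.norm(unproj("top",e[0][0]+e[1][0]/2,e[0][1],100)-C)*2)
for n,u,v,z in[("tab",232,225,100),("pegtop",342,263,140),("post",301,160,125),("mouldtop",292,244.5,140),("cup",171,304,64),("bowl",173,234,45),("tumb",495,281,40)]:
    P=unproj("top",u,v,z);d=P-C;print(n,P.round(1),np.hypot(*d[:2]).round(1),np.degrees(np.arctan2(d[1],d[0])).round(1))
cv2.imwrite("pics/c0.png",cv2.resize(im[140:320,200:380],None,fx=3.3,fy=3.3,interpolation=cv2.INTER_CUBIC))
s=cv2.imread("pics/scene0.png");cv2.imwrite("pics/c1.png",cv2.resize(s[130:310,250:430],None,fx=3.3,fy=3.3,interpolation=cv2.INTER_CUBIC))
for z in(88,100):print("scene C",proj("scene",[C[0],C[1],z]))
E
```

```text
((292.3472900390625, 246.3245391845703), (117.35057067871094, 118.258056640625), 74.65135192871094)
C [562.32992789  80.13378128 100.        ] diam 276.04275661088764
tab [609.2 223.8 100. ] 151.2 71.9
pegtop [524.1 -35.8 140. ] 122.1 -108.2
post [763.3  64.5 125. ] 201.6 -4.4
mouldtop [563.5  79.1 140. ] 1.6 -41.9
cup [419.5 368.2  64. ] 321.5 116.4
bowl [589.5 376.5  45. ] 297.6 84.8
tumb [ 493.8 -415.8   40. ] 500.7 -97.9
scene C (np.float64(332.92479823408627), np.float64(219.6884550420109))
scene C (np.float64(333.0746599838842), np.float64(216.58271146029637))
```

View pics/c0.png

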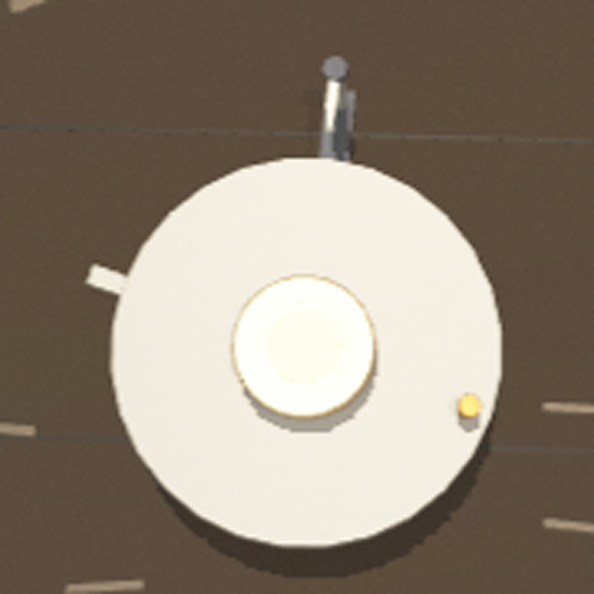

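```bash
cat >> h.py <<'E'
C=np.array([562.5,79.8])
def shift(target):
    "world target -> tool-axis shift from measured pose"
    s=read_state();R=cv2.Rodrigues(np.array(s["ee_rot"]))[0]
    return (R.T@(np.array(target,float)-s["tcp_pos"])).round(1),R.round(3).tolist()
E
python3 - <<'E'
from h import *
P=unproj("top",301.5,160.6,125);d=P[:2]-C;print("post",P,np.hypot(*d),np.degrees(np.arctan2(d[1],d[0])))
for a in(-6,-4.4,-3):
    r=np.radians(a);print(a,"scene tip crop",(np.array(proj("scene",[C[0]+155*np.cos(r),C[1]+155*np.sin(r),118]))-[250,130])*3.3,"post",(np.array(proj("scene",[C[0]+200*np.cos(r),C[1]+200*np.sin(r),125]))-[250,130])*3.3)
print(shift([482,-40,200]));print(read_state()["tcp_pos"])
E
```

```text
post [761.91326438  63.2980945  125.        ] 200.09488473274777 -4.730578717054163
-6 scene tip crop [443.203949   374.98453224] post [496.85891575 401.48787984]
-4.4 scene tip crop [446.59566835 371.31671836] post [501.19139559 396.59612276]
-3 scene tip crop [449.43781744 368.05082213] post [504.81095435 392.24529735]
(array([-448. , -391.7,  -21.4]), [[-0.892, 0.453, -0.001], [0.453, 0.892, -0.002], [0.0, -0.002, -1.0]])
[259.8960423  512.06886123 177.94270793]
```

View pics/c1.png

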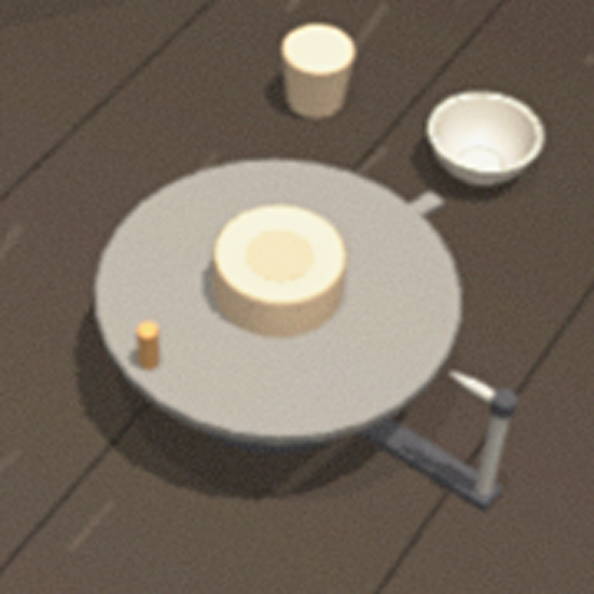

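Needle tip at crop (448,372), post (503,397): this agrees with a pointer angle of about −4.5°. Going to the push start.

Call:
send_rows(plan=[[[0,0,-6,-60,-52,-21,40],[0,0,-12,-90,-79,-21,0],[0,0,-18,-120,-105,-21,0],[0,0,-24,-150,-131,-21,0],[0,0,-27,-180,-157,-21,0],[0,0,-27,-210,-184,-21,0],[0,0,-27,-240,-210,-21,0],[0,0,-27,-270,-236,-21,0],[0,0,-27,-300,-262,-21,0],[0,0,-27,-330,-288,-21,0]]])

```text
t: 0.93
tcp_pos: [414.6, 126.3, 199.2]
ee_rot: [0.003, -3.14, 0.002]
ft_force: [1.4, -0.1, 0.1]
opening: 31.1
```

```bash
python3 -c "
from h import *
print(read_state()['tcp_pos'],shift([482,-40,200]),shift([482,-40,119])[0])"
```

```text
[414.63400676 126.28182155 199.17152866] (array([ -67.1, -166.4,   -0.7]), [[-1.0, -0.002, -0.001], [-0.002, 1.0, -0.002], [0.001, -0.002, -1.0]]) [ -67.2 -166.3   80.3]
```

Call:
send_rows(plan=[[[0,0,0,-13,-33,0,0],[0,0,0,-27,-66,0,0],[0,0,0,-40,-100,0,0],[0,0,0,-54,-133,0,0],[0,0,0,-67,-166,0,0],[0,0,0,-67,-166,20,0],[0,0,0,-67,-166,40,0],[0,0,0,-67,-166,60,0],[0,0,0,-67,-166,81,0],[0,0,0,-67,-166,81,0]]])

```text
t: 1.77
tcp_pos: [477.5, -38.9, 113.6]
ee_rot: [0.002, -3.131, -0.002]
ft_force: [-1.0, 0.4, -1.5]
opening: 0.4
```

Run:
```python
from h import *
s=read_state();print(s['t'],s['tcp_pos'],s['opening'],s['ft_force'])
im=eyes.snapshot("scene");cv2.imwrite("pics/s1.png",cv2.resize(im[110:310,220:460],None,fx=3,fy=3))
```

```text
1.7667 [477.45556986 -38.85003172 113.56934812] 0.35659308486979163 [-1.04503499  0.38007068 -1.45183008]
```

View pics/s1.png

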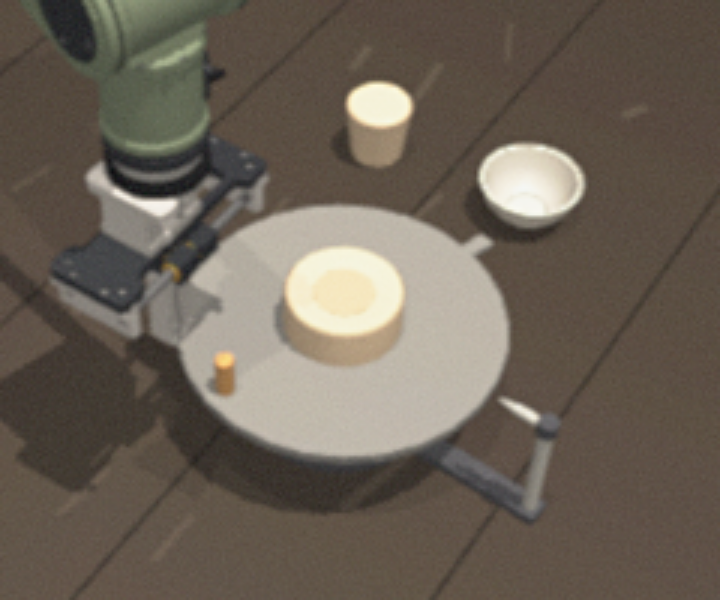

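Call:
send_rows(plan=[[[0,0,0,-12,0,-4,0],[0,0,0,-23,0,-4,0],[0,0,0,-30,0,-4,0],[0,0,0,-36,0,-4,0],[0,0,0,-44,0,-4,0],[0,0,0,-55,0,-4,0],[0,0,0,-69,0,-4,0],[0,0,0,-84,0,-4,0],[0,0,0,-99,0,-4,0],[0,0,0,-92,0,-12,0]]])

```text
t: 2.65
tcp_pos: [573.0, -39.0, 125.9]
ee_rot: [0.003, -3.133, -0.001]
ft_force: [-1.6, 0.2, 1.4]
opening: 0.4
```

Call:
send_rows(plan=[[[0,0,0,20,0,-30,0],[0,0,0,40,0,-60,0],[0,0,0,50,0,-90,0],[0,0,0,50,0,-90,0]]])

```text
t: 2.98
tcp_pos: [525.7, -39.9, 224.1]
ee_rot: [-0.003, 3.139, -0.004]
ft_force: [0.2, -0.5, 1.1]
opening: 0.7
```

```bash
cat >> h.py <<'E'
def tab(im,name="top"):
    "tab angle (deg) from brightness on the ring r=148..160, pointer sector left out unless merged"
    g=cv2.cvtColor(im,cv2.COLOR_BGR2GRAY).astype(np.float32)
    a=np.arange(0,360,.5);prof=[]
    for r in(148,153,158):
        uv=np.array([proj(name,[C[0]+r*np.cos(t),C[1]+r*np.sin(t),100]) for t in np.radians(a)],np.float32)
        prof.append(cv2.remap(g,uv[:,0].reshape(1,-1),uv[:,1].reshape(1,-1),1)[0])
    return a,np.min(prof,0)
def peg(im,name="top"):
    h=cv2.cvtColor(im,cv2.COLOR_BGR2HSV);m=cv2.inRange(h,(8,90,120),(25,255,255))
    u0,v0=map(int,proj(name,[*C,140]));k=np.zeros_like(m);cv2.circle(k,(u0,v0),60,255,-1);cv2.circle(k,(u0,v0),38,0,-1)
    v,u=np.nonzero(m&k)
    if len(u)<3:return None
    d=unproj(name,u.mean(),v.mean(),135)[:2]-C
    return np.degrees(np.arctan2(d[1],d[0])),np.hypot(*d),len(u)
E
python3 - <<'E'
from h import *
s=read_state();print(s['t'],s['tcp_pos'],s['ft_force'])
for i in range(4):
    t=read_state()['t'];im=eyes.snapshot("top");a,p=tab(im)
    print(round(t,3),peg(im),[(x,int(y)) for x,y in zip(a,p) if y>120][::3])
cv2.imwrite("pics/t2.png",im)
E
```

```text
2.9833 [525.66224717 -39.86655084 224.07468929] [ 0.17833315 -0.53593249  1.10848641]
2.983 (np.float64(-100.31730434903974), np.float64(93.53267713573642), 5) [(np.float64(68.5), 120), (np.float64(70.0), 233), (np.float64(71.5), 235), (np.float64(73.0), 234), (np.float64(190.0), 149), (np.float64(191.5), 220), (np.float64(193.0), 138), (np.float64(195.0), 149), (np.float64(196.5), 179), (np.float64(198.0), 193), (np.float64(248.5), 123), (np.float64(250.0), 136), (np.float64(251.5), 147), (np.float64(253.0), 157), (np.float64(254.5), 165), (np.float64(256.0), 171), (np.float64(257.5), 176), (np.float64(259.0), 181), (np.float64(260.5), 186), (np.float64(262.0), 193), (np.float64(263.5), 199), (np.float64(265.0), 206), (np.float64(266.5), 211), (np.float64(268.0), 216), (np.float64(269.5), 221), (np.float64(271.0), 223), (np.float64(272.5), 224), (np.float64(274.0), 220), (np.float64(275.5), 215), (np.float64(277.0), 210), (np.float64(278.5), 203), (np.float64(280.0), 198), (np.float64(281.5), 193), (np.float64(283.0), 189), (np.float64(284.5), 185), (np.float64(286.0), 180), (np.flo
[... 2937 characters left out ...]
np.float64(257.5), 174), (np.float64(259.0), 179), (np.float64(260.5), 184), (np.float64(262.0), 190), (np.float64(263.5), 196), (np.float64(265.0), 202), (np.float64(266.5), 209), (np.float64(268.0), 215), (np.float64(269.5), 219), (np.float64(271.0), 222), (np.float64(272.5), 223), (np.float64(274.0), 222), (np.float64(275.5), 218), (np.float64(277.0), 211), (np.float64(278.5), 204), (np.float64(280.0), 199), (np.float64(281.5), 195), (np.float64(283.0), 190), (np.float64(284.5), 186), (np.float64(286.0), 182), (np.float64(287.5), 176), (np.float64(289.0), 169), (np.float64(290.5), 162), (np.float64(292.0), 152), (np.float64(293.5), 137), (np.float64(355.5), 130), (np.float64(357.0), 129)]
```

View pics/t2.png

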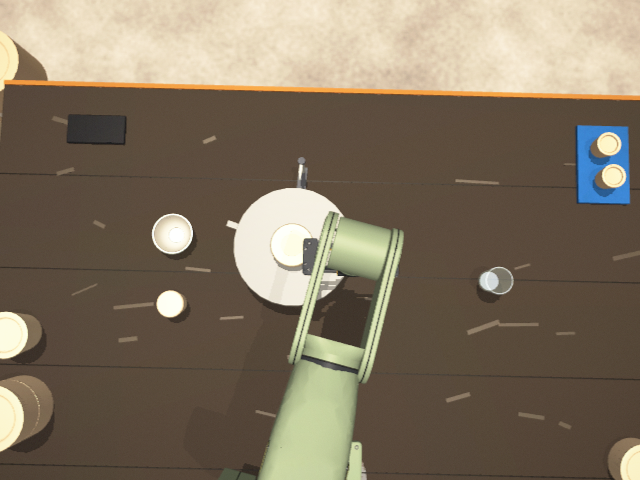

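The tab (232,225) has not moved, so I am checking from the scene camera for the peg and what the finger did.

Run:
```python
from h import *
im=eyes.snapshot("scene");cv2.imwrite("pics/s2.png",cv2.resize(im[110:310,220:460],None,fx=3,fy=3))
s=read_state();print(s['t'],s['tcp_pos'],s['ft_force'])
a,p=tab(eyes.snapshot("top"));print([x for x,y in zip(a,p) if y>150 and 40<x<130])
for q in([524,-36,140],[524,-36,100],[477.5,-39,113.6]):print((np.array(proj("scene",q))-[220,110])*3)
```

```text
3.2333 [522.63845148 -38.87780264 214.89753595] [ 0.5040164  -0.16683702  0.30982728]
[np.float64(69.0), np.float64(69.5), np.float64(70.0), np.float64(70.5), np.float64(71.0), np.float64(71.5), np.float64(72.0), np.float64(72.5), np.float64(73.0), np.float64(73.5), np.float64(74.0)]
[219.92641158 357.52631376]
[221.49484933 389.10658332]
[172.16933428 355.76362791]
```

View pics/s2.png

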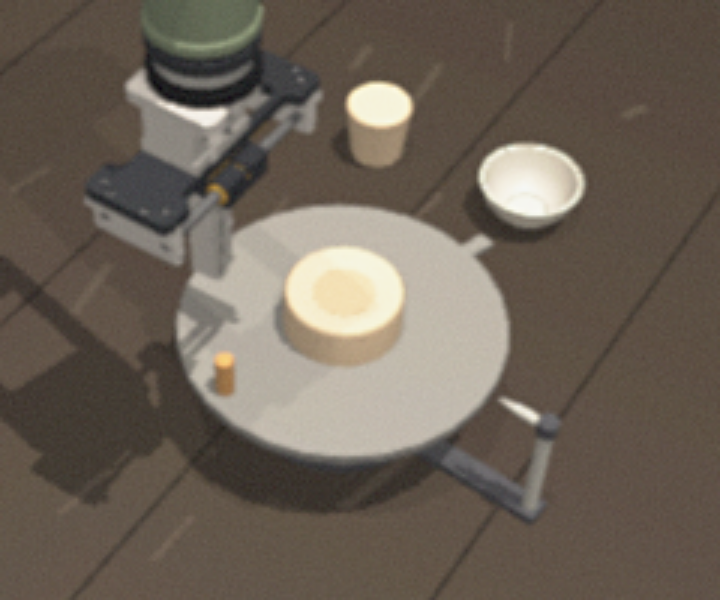

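Peg still at (225,375), and the fingertip at about (210,275) is higher than the TCP should project. I'm comparing closely, using scene and wrist views in one picture.

Run:
```python
from h import *
s=read_state();P=s['tcp_pos'];print(s['t'],P,s['ee_rot'],s['opening'])
im=eyes.snapshot("scene");w=eyes.snapshot("wrist")
u,v=np.array(proj("scene",P));print("tcp scene",u,v)
k=5;x0,y0=int(u)-40,int(v)-60;c=cv2.resize(im[y0:y0+120,x0:x0+80],None,fx=k,fy=k,interpolation=cv2.INTER_CUBIC)
cv2.drawMarker(c,(int((u-x0)*k),int((v-y0)*k)),(0,0,255),1,20,1)
pw=eyes.camera_params("wrist");T=np.array(pw["world_to_cam"]);print("wrist cam pos",-T[:3,:3].T@T[:3,3])
a=proj("wrist",P);print("tcp wrist",a,"peg wrist",proj("wrist",[524,-36,140]),"mould",proj("wrist",[*C,140]))
cv2.drawMarker(w,(int(a[0]),int(a[1])),(0,0,255),1,20,1)
w=cv2.resize(w,(400,300));o=np.zeros((600,800,3),np.uint8);o[:,:400]=c;o[:300,400:]=w;cv2.imwrite("pics/z.png",o)
```

```text
3.2833 [522.61774498 -38.86734425 214.56646391] [ 2.75750134e-03 -3.13013035e+00 -2.11212982e-03] 0.49279104565618564
tcp scene 291.00305040786856 208.47866136028733
wrist cam pos [444.80099592 -39.85264806 421.72601782]
tcp wrist (np.float64(322.3849155085517), np.float64(269.245353214279)) peg wrist (np.float64(325.61974991211855), np.float64(238.2480033683079)) mould (np.float64(463.81313251220104), np.float64(282.93470757959983))
```

View pics/z.png

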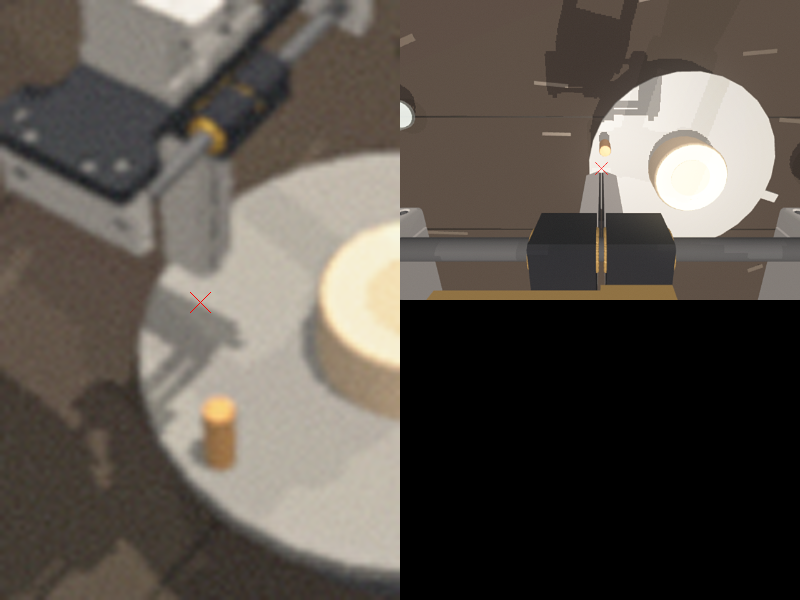

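Run:
```python
from h import *
P=read_state()['tcp_pos']
for dz in(0,15,20,25,30,35,40):
    print(dz,[tuple(np.round((np.array(proj("scene",P+[a,b,dz]))-[251,148])*5).astype(int)) for a,b in((8,-12.5),(8,12.5),(-8,-12.5))], np.round(np.array(proj("wrist",P+[8,0,dz]))*.625+[400,0]))
```

```text
0 [(np.int64(199), np.int64(327)), (np.int64(231), np.int64(293)), (np.int64(169), np.int64(312))] [601. 176.]
15 [(np.int64(197), np.int64(305)), (np.int64(230), np.int64(270)), (np.int64(168), np.int64(290))] [601. 183.]
20 [(np.int64(197), np.int64(297)), (np.int64(230), np.int64(263)), (np.int64(167), np.int64(282))] [601. 185.]
25 [(np.int64(197), np.int64(289)), (np.int64(230), np.int64(255)), (np.int64(167), np.int64(274))] [602. 187.]
30 [(np.int64(196), np.int64(282)), (np.int64(230), np.int64(247)), (np.int64(166), np.int64(266))] [602. 190.]
35 [(np.int64(196), np.int64(274)), (np.int64(229), np.int64(239)), (np.int64(166), np.int64(259))] [602. 192.]
40 [(np.int64(195), np.int64(266)), (np.int64(229), np.int64(231)), (np.int64(165), np.int64(251))] [602. 195.]
```

Both views say the real fingertips end about 25–30 mm short of the reported TCP, so the first sweep passed over the peg. I'll find the true contact height by gently touching the bare flat at the brake spot (562,−5).

Call:
send_rows(plan=[[[0,0,0,-20,17,20,0],[0,0,0,-40,34,40,0],[0,0,0,-40,34,70,0],[0,0,0,-40,34,95,0],[0,0,0,-40,34,112,0],[0,0,0,-40,34,120,0],[0,0,0,-40,34,123,0],[0,0,0,-40,34,123,0]]])

```text
t: 4.05
tcp_pos: [561.0, -4.7, 90.5]
ee_rot: [0.003, -3.129, -0.002]
ft_force: [-0.2, -0.0, -1.1]
opening: 0.8
```

Call:
send_rows(plan=[[[0,0,0,0,0,2,0],[0,0,0,0,0,4,0],[0,0,0,0,0,6,0],[0,0,0,0,0,7,0]]])

```text
t: 4.38
tcp_pos: [561.5, -4.8, 84.1]
ee_rot: [0.002, -3.13, -0.002]
ft_force: [-0.4, 0.3, -0.2]
opening: 0.4
```

Call:
send_rows(plan=[[[0,0,0,0,0,1.5,0],[0,0,0,0,0,3,0],[0,0,0,0,0,4.5,0],[0,0,0,0,0,6,0]]])

```text
t: 4.72
tcp_pos: [561.4, -4.8, 78.1]
ee_rot: [0.002, -3.13, -0.002]
ft_force: [-0.5, 0.3, -0.4]
opening: 0.4
```

Call:
send_rows(plan=[[[0,0,0,0,0,1,0],[0,0,0,0,0,2,0],[0,0,0,0,0,3,0]]])

```text
t: 4.97
tcp_pos: [561.4, -4.8, 74.9]
ee_rot: [0.002, -3.13, -0.002]
ft_force: [-0.4, -0.5, 0.1]
opening: 0.1
```

Call:
send_rows(plan=[[[0,0,0,0,0,1,0],[0,0,0,0,0,2,0],[0,0,0,0,0,3,0]]])

```text
t: 5.22
tcp_pos: [563.2, -4.8, 73.8]
ee_rot: [0.003, -3.134, -0.002]
ft_force: [-1.1, 2.0, 10.4]
opening: 0.6
```

Call:
send_rows(plan=[[[0,0,0,0,0,1,0],[0,0,0,0,0,2,0]]])

```text
t: 5.38
tcp_pos: [565.1, -4.8, 73.7]
ee_rot: [0.003, -3.138, -0.002]
ft_force: [-0.2, 1.1, 11.7]
opening: 0.2
```

Contact at reported z = 73.8, so the tip is 26 mm above the reported TCP. Lifting, then going to the push start with that correction.

Call:
send_rows(plan=[[[0,0,0,0,0,-30,0],[0,0,0,0,0,-60,0],[0,0,0,30,-12,-75,0],[0,0,0,60,-25,-75,0],[0,0,0,83,-35,-75,0],[0,0,0,83,-35,-60,0],[0,0,0,83,-35,-40,0],[0,0,0,83,-35,-25,0],[0,0,0,83,-35,-18,0],[0,0,0,83,-35,-18,0]]])

```text
t: 6.22
tcp_pos: [480.3, -39.5, 89.9]
ee_rot: [0.002, -3.134, -0.003]
ft_force: [-0.1, -0.3, 1.7]
opening: 0.4
```

Run:
```python
from h import *
im=eyes.snapshot("top");a,p=tab(im);print("tab",[x for x,y in zip(a,p) if y>150 and 40<x<130])
h=cv2.cvtColor(eyes.snapshot("scene"),cv2.COLOR_BGR2HSV);m=cv2.inRange(h,(8,130,100),(20,255,255))[180:260,280:380];v,u=np.nonzero(m)
if len(u):print("peg",unproj("scene",u.mean()+280,v.mean()+180,122),len(u))
s=read_state();print(s['t'],s['tcp_pos'])
```

```text
tab [np.float64(72.5), np.float64(73.0), np.float64(73.5), np.float64(74.0), np.float64(74.5), np.float64(75.0), np.float64(75.5), np.float64(76.0), np.float64(76.5), np.float64(77.0), np.float64(77.5)]
peg [527.45661912 -35.7137495  122.        ] 39
6.3167 [482.39941938 -39.97470887  92.10606427]
```

Tab now at 75° (the touch moved it 3°), peg at about (531,−38). Pushing.

Call:
send_rows(plan=[[[0,0,0,-12,0,0,0],[0,0,0,-24,0,0,0],[0,0,0,-32,0,0,0],[0,0,0,-38,0,0,0],[0,0,0,-46,0,0,0],[0,0,0,-57,0,0,0],[0,0,0,-71,0,0,0],[0,0,0,-86,0,0,0],[0,0,0,-101,0,0,0],[0,0,0,-101,0,-12,0]]])

```text
t: 7.15
tcp_pos: [584.0, -39.5, 101.9]
ee_rot: [0.003, -3.135, -0.003]
ft_force: [-0.0, 0.3, -0.1]
opening: 0.5
```

Call:
send_rows(plan=[[[0,0,0,5,0,-35,0],[0,0,0,10,0,-70,0],[0,0,0,40,-10,-85,0],[0,0,0,70,-30,-85,0],[0,0,0,70,-30,-85,0]]])

```text
t: 7.57
tcp_pos: [510.9, -71.6, 189.1]
ee_rot: [0.0, -3.135, 0.0]
ft_force: [-0.5, 0.7, 0.1]
opening: 0.4
```

```bash
cat >> h.py <<'E'
def tabangle(im,lo=-10,hi=185):
    "bright run 3..8 deg wide in the ring"
    a,p=tab(im);ok=p>150;r=[];i=0
    while i<len(a):
        if ok[i]:
            j=i
            while j+1<len(a) and ok[j+1]:j+=1
            if 6<=j-i+1<=18:r.append((a[i]+a[j])/2)
            i=j
        i+=1
    return r
E
python3 - <<'E'
from h import *
for i in range(6):
    t=read_state()['t'];im=eyes.snapshot("top");print(round(t,3),tabangle(im))
print(read_state()['tcp_pos'])
cv2.imwrite("pics/t3.png",im)
E
```

```text
7.567 [np.float64(153.25)]
7.617 [np.float64(157.5)]
7.667 [np.float64(162.0)]
7.717 [np.float64(166.5)]
7.767 [np.float64(170.75)]
7.817 [np.float64(175.25)]
[515.14406755 -69.47720805 187.16274877]
```

Spinning at about 88°/s, hand clear. Waiting for the first pass (t about 9.9).

Call:
send_rows(plan=[[[0,0,0,0,0,0,0],[0,0,0,0,0,0,0],[0,0,0,0,0,0,0],[0,0,0,0,0,0,0],[0,0,0,0,0,0,0],[0,0,0,0,0,0,0],[0,0,0,0,0,0,0],[0,0,0,0,0,0,0],[0,0,0,0,0,0,0],[0,0,0,0,0,0,0]]])

```text
t: 8.7
tcp_pos: [515.1, -69.5, 187.2]
ee_rot: [0.004, -3.135, -0.003]
ft_force: [0.0, -0.1, 0.2]
opening: 0.8
```

Call:
send_rows(plan=[[[0,0,0,0,0,0,0],[0,0,0,0,0,0,0],[0,0,0,0,0,0,0],[0,0,0,0,0,0,0],[0,0,0,0,0,0,0],[0,0,0,0,0,0,0],[0,0,0,0,0,0,0],[0,0,0,0,0,0,0],[0,0,0,0,0,0,0],[0,0,0,0,0,0,0]]])

```text
t: 9.53
tcp_pos: [515.1, -69.5, 187.2]
ee_rot: [0.004, -3.135, -0.003]
ft_force: [-0.4, 0.3, -0.2]
opening: 0.3
```

```bash
cat > log.py <<'E'
from h import *
import sys
f=open("trk.txt","a")
for i in range(int(sys.argv[1])):
    t=read_state()['t'];r=tabangle(eyes.snapshot("top"));print(round(t,3),[float(x) for x in r]);print(t,*r,file=f)
print(read_state()['tcp_pos'])
E
python3 log.py 14
```

```text
9.533 [314.5]
9.583 [318.0]
9.633 [322.0]
9.683 [325.5]
9.733 [329.0]
9.783 [332.75]
9.833 [336.5]
9.883 [340.0]
9.933 [343.75]
9.983 [347.5]
10.033 [351.0]
10.083 [354.75]
10.133 [357.5]
10.183 [2.0]
[515.14168918 -69.51460258 187.22405214]
```

First free pass seen at t ≈ 10.09 (73°/s, slowing). Moving to hover low over the brake spot.

Call:
send_rows(plan=[[[0,0,0,-20,27,0,0],[0,0,0,-40,54,0,0],[0,0,0,-47,64,15,0],[0,0,0,-47,64,35,0],[0,0,0,-47,64,55,0],[0,0,0,-47,64,75,0],[0,0,0,-47,64,90,0],[0,0,0,-47,64,100,0],[0,0,0,-47,64,106,0],[0,0,0,-47,64,108,0]]])

```text
t: 11.07
tcp_pos: [560.7, -5.1, 78.1]
ee_rot: [0.004, -3.134, -0.004]
ft_force: [0.2, -0.6, -0.4]
opening: 0.4
```

```bash
python3 log.py 12; cp /dev/null pics/.x; python3 -c "
from h import *
print(shift([562,-4.8,78]))"
```

```text
11.067 [62.0, 174.25, 179.25]
11.117 [65.0, 174.25, 179.25]
11.167 [68.5, 174.25, 179.25]
11.217 [71.5, 174.25, 179.25]
11.267 [74.75, 174.25, 179.0]
11.317 [78.0, 174.25, 179.0]
11.367 [81.25, 174.25, 179.0]
11.417 [84.5, 174.25, 179.0]
11.467 [87.5, 174.25, 179.0]
11.517 [91.0, 174.25, 179.0]
11.567 [94.0, 174.25, 179.0]
11.617 [97.0, 174.25, 179.0]
[561.42664916  -5.16463662  79.32872873]
(array([-0.6,  0.4,  1.3]), [[-1.0, -0.003, -0.006], [-0.003, 1.0, 0.002], [0.006, 0.002, -1.0]])
```

```bash
cat > fit.py <<'E'
import numpy as np
from scipy.optimize import curve_fit
T=[7.567,7.617,7.667,7.717,7.767,7.817];A=[153.25,157.5,162,166.5,170.75,175.25]
last=175.25
for l in open("trk.txt"):
    v=list(map(float,l.split()))
    n=[x for x in v[1:] if not(170<x<182)]
    if n:
        x=n[0]
        while x<last-20:x+=360
        T.append(v[0]);A.append(x);last=x
T=np.array(T);A=np.radians(A);t0=T[0]
# dw/dt=-k(c+w)
def f(t,a,w,k,c):
    s=t-t0;return a+(w+c)*(1-np.exp(-k*s))/k-c*s
p,cv=curve_fit(f,T,A,[A[0],1.5,.05,1.],bounds=([-9,0,.001,.0],[9,4,.5,9]))
print(p,np.sqrt(np.diag(cv)),"rms deg",np.degrees(np.std(f(T,*p)-A)))
q,_=curve_fit(lambda t,a,w,k:f(t,a,w,k,1.),T,A,[A[0],1.5,.05])
for nm,P in(("free c",p),("c=1",[*q,1.])):
    tt=np.arange(T[-1],T[-1]+20,.002);aa=f(tt,*P);w=(P[1]+P[3])*np.exp(-P[2]*(tt-t0))-P[3]
    e=np.argmax(w<0) if (w<0).any() else -1
    print(nm,np.round(P,4),"stop t %.2f tab %.1f"%(tt[e],np.degrees(aa[e])))
    for d in(665,685,700,710,715.5):
        i=np.argmax(aa>np.radians(d))
        if i and (e<0 or i<e): print(d,"t=%.3f w=%.3f"%(tt[i],w[i]))
E
python3 fit.py
```

```text
[2.67284421e+00 1.55844072e+00 8.85128951e-02 1.59731678e-20] [0.00166454 0.00794581 0.03870499 0.56689283] rms deg 0.1679649419331182
free c [2.6728 1.5584 0.0885 0.    ] stop t 31.61 tab 1041.9
665 t=15.567 w=0.768
685 t=16.031 w=0.737
700 t=16.393 w=0.714
710 t=16.639 w=0.698
715.5 t=16.779 w=0.690
c=1 [2.6737 1.5508 0.05   1.    ] stop t 26.30 tab 857.5
665 t=15.729 w=0.696
685 t=16.245 w=0.653
700 t=16.657 w=0.619
710 t=16.945 w=0.596
715.5 t=17.107 w=0.583
```

Call:
send_rows(plan=[[[0,0,0,0,0,1,0],[0,0,0,0,0,2,0],[0,0,0,0,0,2.5,0],[0,0,0,0,0,2.5,0],[0,0,0,0,0,2.5,0],[0,0,0,0,0,2.5,0],[0,0,0,0,0,2.5,0],[0,0,0,0,0,2.5,0],[0,0,0,0,0,2.5,0],[0,0,0,0,0,2.5,0]]])

```text
t: 12.5
tcp_pos: [561.4, -5.1, 76.8]
ee_rot: [0.004, -3.136, -0.003]
ft_force: [-0.4, 0.4, 1.0]
opening: 0.3
```

Call:
send_rows(plan=[[[0,0,0,0,0,0,0],[0,0,0,0,0,0,0],[0,0,0,0,0,0,0],[0,0,0,0,0,0,0],[0,0,0,0,0,0,0],[0,0,0,0,0,0,0],[0,0,0,0,0,0,0],[0,0,0,0,0,0,0],[0,0,0,0,0,0,0],[0,0,0,0,0,0,0]]])

```text
t: 13.33
tcp_pos: [561.4, -5.2, 76.8]
ee_rot: [0.004, -3.136, -0.003]
ft_force: [-0.2, -0.2, 0.3]
opening: 0.7
```

Call:
send_rows(plan=[[[0,0,0,0,0,0,0],[0,0,0,0,0,0,0],[0,0,0,0,0,0,0],[0,0,0,0,0,0,0],[0,0,0,0,0,0,0],[0,0,0,0,0,0,0],[0,0,0,0,0,0,0],[0,0,0,0,0,0,0],[0,0,0,0,0,0,0],[0,0,0,0,0,0,0]]])

```text
t: 14.17
tcp_pos: [561.4, -5.2, 76.8]
ee_rot: [0.004, -3.136, -0.003]
ft_force: [0.4, -0.2, -0.5]
opening: 0.5
```

Call:
send_rows(plan=[[[0,0,0,0,0,0,0],[0,0,0,0,0,0,0],[0,0,0,0,0,0,0],[0,0,0,0,0,0,0],[0,0,0,0,0,0,0],[0,0,0,0,0,0,0],[0,0,0,0,0,0,0],[0,0,0,0,0,0,0],[0,0,0,0,0,0,0],[0,0,0,0,0,0,0]]])

```text
t: 15.0
tcp_pos: [561.5, -5.2, 76.8]
ee_rot: [0.004, -3.136, -0.003]
ft_force: [-0.1, 0.0, -0.2]
opening: 0.6
```

```bash
python3 log.py 1
```

```text
15.0 [174.25, 179.25]
[561.42578448  -5.14934186  76.82763805]
```

Call:
send_rows(plan=[[[0,0,0,0,0,0,0],[0,0,0,0,0,0,0],[0,0,0,0,0,0,0],[0,0,0,0,0,0,0],[0,0,0,0,0,0,0],[0,0,0,0,0,0,0],[0,0,0,0,0,0,0],[0,0,0,0,0,0,0],[0,0,0,0,0,0,0]]])

```text
t: 15.8
tcp_pos: [561.4, -5.2, 76.8]
ee_rot: [0.004, -3.136, -0.003]
ft_force: [0.0, 0.4, 0.3]
opening: 0.5
```

```bash
python3 log.py 4; python3 fit.py
```

```text
15.8 [174.25, 179.25, 313.0]
15.85 [174.25, 179.25, 315.0]
15.9 [174.25, 179.25, 317.0]
15.95 [174.25, 179.25, 319.0]
[561.414998    -5.16150756  76.82461597]
[2.673121   1.55592974 0.07586437 0.21628792] [0.00138037 0.00205514 0.00327803 0.05699017] rms deg 0.16303232244241203
free c [2.6731 1.5559 0.0759 0.2163] stop t 35.29 tab 984.7
685 t=16.094 w=0.712
700 t=16.468 w=0.686
710 t=16.726 w=0.668
715.5 t=16.872 w=0.659
c=1 [2.6782 1.5398 0.0476 1.    ] stop t 27.14 tab 884.6
685 t=16.102 w=0.692
700 t=16.490 w=0.661
710 t=16.758 w=0.639
715.5 t=16.910 w=0.628
```

Call:
send_rows(plan=[[[0,0,0,0,0,0,0],[0,0,0,0,0,0,0],[0,0,0,0,0,0,0],[0,0,0,0,0,0,0],[0,0,0,0,0,0,0],[0,0,0,0,0,0,0],[0,0,0,0,0,0,0],[0,0,0,0,0,0,0],[0,0,0,0,0,0,0],[0,0,0,0,0,5.5,0]]])

```text
t: 16.83
tcp_pos: [563.4, -5.3, 73.5]
ee_rot: [0.004, -3.14, -0.002]
ft_force: [-6.7, 3.3, 37.5]
opening: 0.6
```

Call:
send_rows(plan=[[[0,0,0,0,0,2,0],[0,0,0,0,0,2,0],[0,0,0,0,0,2,0]]])

```text
t: 17.08
tcp_pos: [565.9, -5.5, 73.8]
ee_rot: [-0.004, 3.138, 0.002]
ft_force: [-0.3, 0.0, 8.0]
opening: 0.5
```

```bash
python3 log.py 3
python3 - <<'E'
from h import *
im=eyes.snapshot("top");s=eyes.snapshot("scene")
a=cv2.resize(im[140:320,200:380],(400,400),interpolation=cv2.INTER_CUBIC);b=cv2.resize(s[180:240,350:410],(400,400),interpolation=cv2.INTER_CUBIC)
cv2.imwrite("pics/stop.png",np.hstack([a,b]));print(read_state()['ft_force'])
a,p=tab(im);print([float(x) for x,y in zip(a,p) if y>150 and (x>330 or x<20)])
E
```

```text
17.083 [174.25, 179.25, 354.25]
17.133 [174.25, 179.25, 354.25]
17.183 [174.25, 179.25, 354.25]
[565.89966784  -5.4965729   73.7615901 ]
[-0.77457611 -0.35383057  6.98674373]
[351.5, 352.0, 352.5, 353.0, 353.5, 354.0, 354.5, 355.0, 355.5, 356.0, 356.5, 357.0]
```

View pics/stop.png

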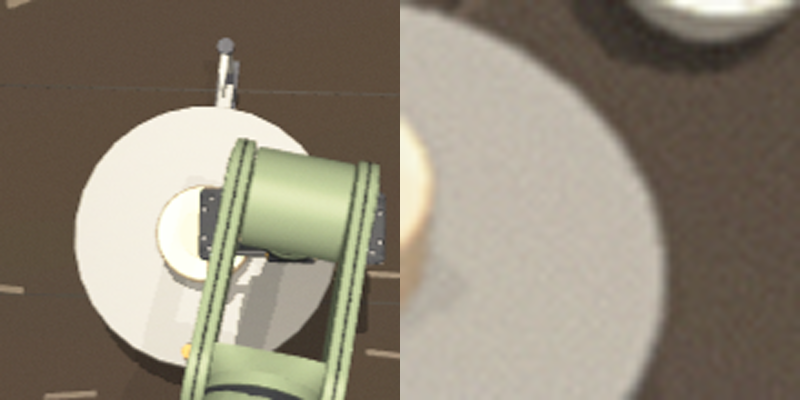

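Stopped with the tab at 354.25° against the pointer at 355.5° (about 3 mm). It lies under the needle in the top view. Lifting straight up.

Call:
send_rows(plan=[[[0,0,0,0,0,-20,0],[0,0,0,0,0,-50,0],[0,0,0,0,0,-85,0],[0,0,0,0,0,-110,0],[0,0,0,40,0,-120,0],[0,0,0,80,0,-120,0],[0,0,0,100,0,-120,0],[0,0,0,100,0,-120,0],[0,0,0,100,0,-120,0],[0,0,0,100,0,-120,0]]])

```text
t: 18.17
tcp_pos: [466.6, -6.0, 193.6]
ee_rot: [-0.004, 3.136, 0.002]
ft_force: [0.7, 1.0, 0.0]
opening: 0.6
```

```bash
python3 log.py 2
python3 - <<'E'
from h import *
im=eyes.snapshot("top");s=eyes.snapshot("scene")
a=cv2.resize(im[120:320,140:340],(400,400),interpolation=cv2.INTER_CUBIC);b=cv2.resize(s[140:290,280:430],(400,400),interpolation=cv2.INTER_CUBIC)
cv2.imwrite("pics/end.png",np.hstack([a,b]));q=read_state();print(q['t'],q['ft_force'],q['tcp_pos'])
E
```

```text
18.167 [181.5, 186.75, 352.75]
18.217 [181.5, 186.75, 352.5]
[466.71529343  -6.03159955 193.41994546]
18.3667 [-0.2025318   0.01336492  0.04994857] [466.39247365  -5.96732119 193.19761377]
```

View pics/end.png

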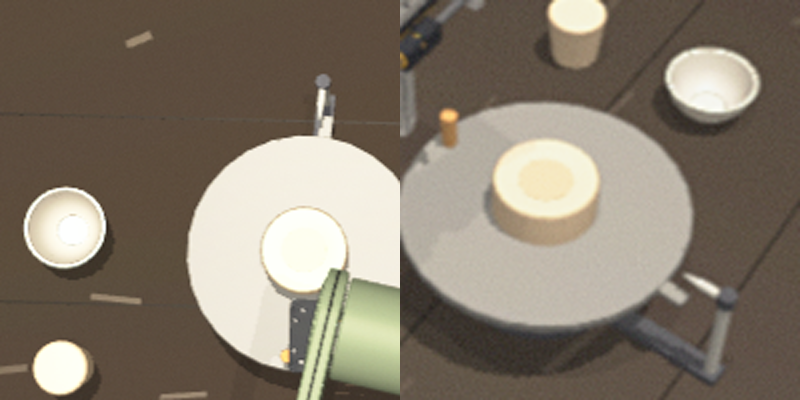

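Run:
```python
from h import *
def cen():
    t=read_state()['t'];im=eyes.snapshot("top");a,p=tab(im);k=(a>335)&(p>110);w=p[k]-110;return t,float((a[k]*w).sum()/w.sum())
for i in range(8):print(cen())
s=eyes.snapshot("scene");h=cv2.cvtColor(s,cv2.COLOR_BGR2HSV);m=cv2.inRange(h,(8,130,100),(20,255,255))[170:215,285:320];v,u=np.nonzero(m)
P=unproj("scene",u.mean()+285,v.mean()+170,122);d=P[:2]-C;print("peg scene",P,np.hypot(*d),np.degrees(np.arctan2(d[1],d[0])),len(u))
for an in(-10,-8,-6,-4):
    r=np.radians(an);print(an,"tabtip crop",(np.array(proj("scene",[C[0]+155*np.cos(r),C[1]+155*np.sin(r),100]))-[280,140])*400/150+[400,0],"outer corners",[(np.round((np.array(proj("scene",[C[0]+165*np.cos(r)-y*np.sin(r),C[1]+165*np.sin(r)+y*np.cos(r),100]))-[280,140])*400/150+[400,0])).tolist() for y in(-7,7)])
```

```text
(18.3667, 352.7526385419406)
(18.4167, 352.7449204921672)
(18.4667, 352.7524354885355)
(18.5167, 352.74550669825715)
(18.5667, 352.7375466651351)
(18.6167, 352.75393539054096)
(18.6667, 352.7454289267624)
(18.7167, 352.74631938854304)
peg scene [441.28228398  98.26113797 122.        ] 122.61544883353437 171.34054550467854 44
-10 tabtip crop [668.56971493 295.77851123] outer corners [[672.0, 307.0], [682.0, 298.0]]
-8 tabtip crop [672.31323673 292.26923867] outer corners [[677.0, 303.0], [686.0, 294.0]]
-6 tabtip crop [675.872495   288.66294058] outer corners [[681.0, 299.0], [689.0, 290.0]]
-4 tabtip crop [679.24370848 284.96535002] outer corners [[684.0, 295.0], [693.0, 286.0]]
```

The wheel stands still at 352.7°, about 1.5° further back after lift-off. That is roughly 8–9 mm from the pointer, which is marginal, so I'm measuring closely with the wrist camera above the pointer.

Call:
send_rows(plan=[[[0,0,0,-20,10,-30,0],[0,0,0,-55,20,-40,0],[0,0,0,-90,30,-40,0],[0,0,0,-125,40,-40,0],[0,0,0,-160,50,-40,0],[0,0,0,-195,60,-40,0],[0,0,0,-230,70,-40,0],[0,0,0,-265,74,-40,0],[0,0,0,-300,74,-40,0],[0,0,0,-320,74,-40,0]]])

```text
t: 19.65
tcp_pos: [787.5, 69.3, 233.0]
ee_rot: [-0.005, 3.138, 0.002]
ft_force: [0.5, -1.0, -0.1]
opening: 0.9
```

Run:
```python
from h import *
w=eyes.snapshot("wrist");w=eyes.snapshot("wrist");cv2.imwrite("pics/w.png",w)
print(read_state()['t'],read_state()['tcp_pos'])
r=np.radians(-4.5);print(proj("wrist",[C[0]+155*np.cos(r),C[1]+155*np.sin(r),118]),proj("wrist",[C[0]+200*np.cos(r),C[1]+200*np.sin(r),125]),"C",proj("wrist",[*C,140]))
np.save("wc.npy",{k:v for k,v in eyes.camera_params("wrist").items()},allow_pickle=True)
```

```text
19.75 [786.83241474  68.62739262 231.06188568]
(np.float64(321.07656317896647), np.float64(144.7621637064412)) (np.float64(316.8481055843127), np.float64(198.245234497162)) C (np.float64(339.7974086429424), np.float64(-89.81881311722935))
```

View pics/w.png

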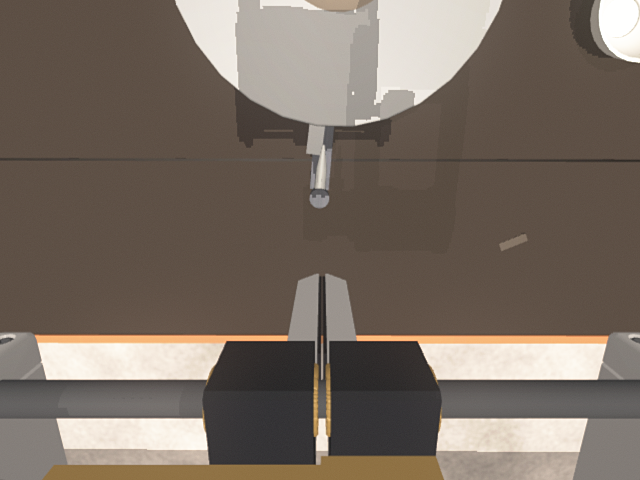

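Run:
```python
from h import *
for an in(-4.5,-6,-7,-8,-9):
    r=np.radians(an);print(an,"tip118",np.round(proj("wrist",[C[0]+155*np.cos(r),C[1]+155*np.sin(r),118]),1),"post",np.round(proj("wrist",[C[0]+200*np.cos(r),C[1]+200*np.sin(r),125]),1),"tab corners",[np.round(proj("wrist",[C[0]+q*np.cos(r)-y*np.sin(r),C[1]+q*np.sin(r)+y*np.cos(r),100]),1).tolist() for q in(142,165) for y in(-7,7)])
im=cv2.imread("pics/w.png");c=cv2.resize(im[110:220,270:380],(600,600),interpolation=cv2.INTER_CUBIC);cv2.imwrite("pics/wc.png",c)
```

```text
-4.5 tip118 [321.1 144.8] post [316.8 198.2] tab corners [[314.4, 128.4], [330.1, 129.7], [312.5, 154.7], [327.9, 156.0]]
-6 tip118 [316.3 144.3] post [310.8 197.7] tab corners [[310.3, 127.8], [325.9, 129.5], [307.8, 154.1], [323.1, 155.8]]
-7 tip118 [313.2 143.9] post [306.9 197.2] tab corners [[307.5, 127.3], [323.2, 129.3], [304.6, 153.5], [319.9, 155.5]]
-8 tip118 [310.  143.5] post [302.9 196.7] tab corners [[304.8, 126.7], [320.4, 129.1], [301.5, 153.0], [316.8, 155.2]]
-9 tip118 [306.9 143. ] post [298.9 196.1] tab corners [[302.1, 126.2], [317.6, 128.8], [298.4, 152.3], [313.6, 154.9]]
```

View pics/wc.png

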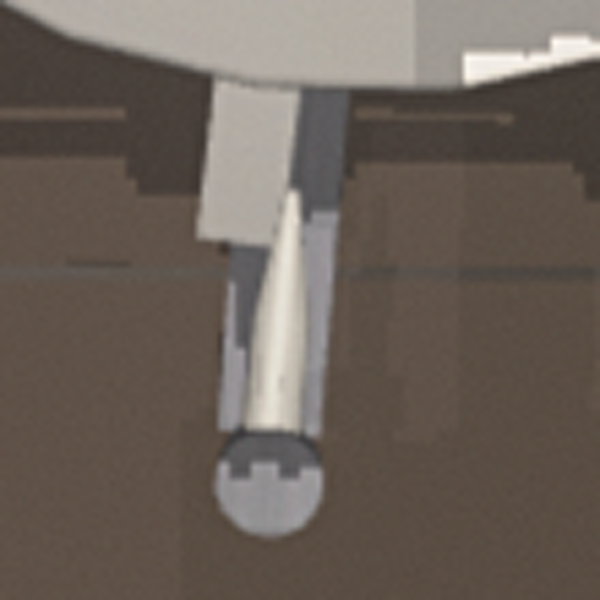

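The wrist crop shows the needle tip at (293,190) and the tab's left outer corner at (197,238). That puts the tab at −6.4° and the pointer at −3.8°, a 2.6° gap or about 7 mm. This is within a centimetre and the wheel is still, so I'm handing in.

```bash
python3 -c "
from rig import robot,read_state
s=read_state();print(s['t'],s['ft_force']);print(robot.close_job())"
```

```text
19.75 [-0.2382859  -0.10911464 -0.46151716]
the job is handed in; nothing more can be done
None
```

I spun the wheel and braked it at the pointer as asked, and it stands still with the tab about 7 mm (2.6°) short of the pointer. That is within the centimetre, but not dead on.

- **Spin:** I pushed the peg with closed fingers to about 1.55 rad/s counter-clockwise. The tab passed the pointer freely at t ≈ 10.1 s with the hand clear.
- **Brake:** On the next time round, at about 0.65 rad/s, I pressed a fingertip on the bare flat 85 mm from the axis. The wheel stopped at once and I lifted clear. I handed in at t = 19.75 s with the robot touching nothing.

**What went wrong or disagreed:**
- **Missed first push:** It passed above the peg because the real fingertips end 26 mm short of the reported TCP. I found the true height with a light touch on the flat before the spin, which turned the wheel about 3°.
- **Shift on lift-off:** The tab was about 1° from the pointer while braked, and lift-off moved it back about 1.5°.
- **Camera readings:** The scene and top cameras put the final gap nearer 8–9 mm. The 7 mm is from the closer wrist view.
- **Brake force:** The wrist read a brief 37.5 N at the moment of braking, then 7–8 N while holding.

The pictures after braking show the bowl and cup mould where they were. I did not look at the tumbler again, but the arm never came near it.

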